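# Stack the parts trays on the clamped tray

## Robot

A 6-joint arm with a two-finger parallel gripper is mounted at the origin on the work surface. World frame = base frame: x ahead of the robot, y to its left, z up, the work surface at z = 0. Lengths are in m, angles in rad, forces in N, time in s.
With the tool pointing down it reaches from about 0.25 to 0.775 m from the base axis. Payload 4 kg.
Tool frame: the origin (TCP) lies on the centre line of the jaws, within the pads' length; the fingertips stand 17 mm ahead of it and the grasp point (between the pads) lies 2 mm behind it; z points along the fingers, y is the line along which they close (so a half turn about z gives the same grasp; the last joint's range is limited). The gripper opens to 94 mm and grips with 3 to 60 N. Pads are 16 mm wide; open, the fingers measure 119 mm over their backs; the gripper's body (75 mm by 177 mm) begins 78 mm behind the grasp point.
Start: joints at [-1.372, 0.087, 1.371, -0, 1.684, -0.103], TCP at [0.163, -0.525, 0.223] pointing down, gripper open.
Joint ranges: [-3.1, 3.1], [-0.76, 2.03], [0.27, 2.55], [-1.08, 4.22], [0.17, 2.65], [-2.57, 2.57]. Speed limits (rad/s): [2.79, 2.79, 3.14, 3.14, 3.14, 3.14].

## Interface

Orientations are given as [roll, pitch, yaw] about the fixed x, y, z axes, in that order (R = Rz(yaw) Ry(pitch) Rx(roll)).
In Python, from bench import robot gives the robot as it stands.
- The arm moves only by the tool servo_tool, never from a script. Its argument "plan" is a list of rows, each a list of 7 numbers: the shift along the tool's x, y, z normalised to -1 to 1, where 1 is 0.1 m, then the turn, a rotation vector about the tool's x, y, z normalised to -1 to 1, where 1 is pi/2 rad, then the finger opening in mm, from 0 to 94. In form: [[x, y, z, ax, ay, az, gripper], ...]. A call has 1 to 12 rows; each row is the pose to reach, as a shift and turn from the pose commanded when the call began, along the tool's axes at that moment; what a row does not reach only later rows make up. A row lasts 1/12 s, in which the tool goes at most 41.7 mm and 7.16 degrees, less where a joint would pass 70% of its speed; a pose out of reach is approached as far as the arm can. A call with a number of a shift or a turn outside -1 to 1 is refused whole. A call with a gripper value outside its range is refused whole. The fingers move at their own pace and stop on an object; the grip force is fixed at half the most. Time passes only in rows, so rows that repeat a pose let the fingers close. It gives the time, the measured TCP pose, the force, the opening and the grip force at its end, in the units of the state.
- robot.get_obs(): the state, without advancing time (a new reading comes with each control period).
- robot.snapshot(name): name is "scene" or "top" or "wrist"; returns the picture (480x640x3 uint8, red, green, blue); there is no depth.
- robot.camera_params(name): a dict with "camera_matrix" (3x3 intrinsics, pixels), "rvec" (rotation vector, rad) and "tvec" (3), from world to camera coordinates, as OpenCV has them; the wrist camera has in their place "tool_from_camera" (4x4, takes a point from camera to tool coordinates, whose origin is the TCP and whose axes are the flange's). Camera axes: x right, y down, z forward; pixel columns grow to the right and rows downward; lengths in m; the calibration is good to about 2 mm. A picture is of the moment at which its call begins: read the wrist's pose just before it. camera_params takes no time and is no camera call.
- robot.close_job(): hands the job in; it is judged then, once.
Trained networks look in the newest picture that a camera, given by its name, has taken for a name from the list of things; names that differ only in an ending like _2 or _b are one class to them, and where a whole thing is asked for, a point or a joint stands for the part that bears it (a point fixed in the world has none). Each returns a list of dicts, best first, with "conf" (0 to 1); they miss things now and then, are a little off and sometimes report something else, mostly with a low value. They report only what shows in the picture. A call takes as long as a camera call.
- robot.find_in(thing, camera): "extent" ([centre column, centre row, width, height] in pixels, round what is visible of it).
The state is a dict: "time": time; "joint_positions": joint angles; "qvel": joint speeds; "joint_torque": joint torques, N m; "tool_pos": TCP position; "ee_rot": TCP orientation; "wrist_force": force on the tool from outside, world axes, zero at the start; "wrist_torque": the same for the moment, N m; "width": finger opening in m; "finger_force": force on a finger pad.
Only numpy, scipy, OpenCV 4.12 (cv2) and the standard library are available. Lean on these libraries where they do the work, as an engineer would, in place of code of your own. Each camera call takes 0.05 s, during which the arm holds its last target. There are 200 camera calls.

## Task

Stack the two loose parts trays on the tray that is clamped to the aluminium rail: the deep one first, then the shallow one on top of it, cut corners above cut corners, so that each skirt drops fully home over the rim below and the trays sit level. Where along the rail the bottom tray is clamped is not known exactly, so feel or look for it; work gently without dropping a tray, let go of everything at the end, and leave the jar, the wooden billet and the glue bottle where they are.

Things in the scene. Friction and masses are not known exactly. Their poses are not given: they have to be found in the camera images.
- dock: Fixed aluminium rail 260 x 60 x 12 mm; origin under its centre, x along it. A grey tray (40 mm high, rim 52 mm and floor top 25 mm above the bench) is clamped on it, lengthwise along x, cut corners to +x, at y = 0; its centre lies within 25 mm of the rail's centre along x, differing and NOT reported: feel its end walls, 122 mm apart inside, 130 outside. The clamp holds up to 150 N.
- deep_center (a point): Deep loose grey tray, 60 mm high, about 0.18-0.34 kg, on the bench; point: its centre, 30 mm above its foot, x along its length, z up. All three trays have one outline: rim 130 x 96 mm outside, walls 4 mm, the two corners at the +x end cut at 45 degrees (22 mm off each side), the other two square. Home on the clamped tray, its foot is 42 mm above the bench.
- deep_nose (a point): Middle of the deep tray's cut-cornered (+x) end, 65 mm from deep_center, same height. Every tray has a grip rib 12 mm thick along its length axis, from end wall to end wall, up to 2 mm below the rim, with an empty trough 38 mm wide on each side for the fingers; top of the floor 13 mm above the tray's foot.
- deep: Deep tray, origin at the centre of its foot, axes as deep_center. Every tray has a skirt round its foot, 140 x 106 mm over all, hanging 10 mm below the floor's underside and flared: it clears the rim below by 1.5 mm a side at its root, 3 mm at its lip. Home, the floor's underside rests on the rim below, the foot 10 mm under that rim.
- shallow_center (a point): Shallow loose grey tray, 40 mm high, about 0.14-0.26 kg, on the bench; point: its centre, 20 mm above its foot, axes and shape as the deep tray's. Home on the deep tray its centre is 40 mm above deep_center and its foot 92 mm above the bench. A tray turned the wrong way round cannot go down.
- shallow_nose (a point): Middle of the shallow tray's cut-cornered (+x) end, 65 mm from shallow_center, same height.
- shallow: Shallow tray, origin at the centre of its foot, axes as shallow_center.
- jar_mid (a point): Bystander: amber glass jar with a brass lid, 70 mm across, 75 mm high; its centre.
- billet_mid (a point): Bystander: dark wooden billet, 140 x 30 x 30 mm, lying; its centre, x along it.
- glue_mid (a point): Bystander: white glue bottle, 54 mm across, 140 mm high; its centre.

How it is judged:
By the outcome, as a careful person would: the job done as asked, in the order asked, and still so for the second after the job is handed in, with the robot touching nothing.
It also fails if it takes over 72 s, if anything falls off the work surface, if the arm or the gripper's body presses on something with over 40 N, if the wrist force passes 120 N, or if a joint passes its speed limit or range.

## Working session

There is one attempt and no reset: what is moved stays moved. The work goes in short steps, Python scripts to look and compute and a tool call to move; the robot and the scene stay as the last step left them, time stands still between calls to the robot, and variables do not carry over. Pictures are saved under pics/ and viewed, at most 10 in all, crops included, and the job is handed in when it is done.

Besides the shell and the picture viewer there is one more tool, called after "Request:" as name([rows], argument=value, ...), one row to a line, values as JSON. servo_tool: Moves the arm, as the interface text tells. Scaled input: -1 to 1 covers 0.1 m each way for a shift and pi/2 rad each way for a turn. Its arguments: {"type":"object","properties":{"plan":{"type":"array","items":{"type":"array","items":{"type":"number"}}}},"required":["plan"]}

```bash
mkdir -p pics; ls
cat > h.py <<'E'
import numpy as np,cv2,os
from scipy.spatial.transform import Rotation as R
from bench import robot
def T_tool():
    o=robot.get_obs();T=np.eye(4);T[:3,:3]=R.from_euler('xyz',o['ee_rot']).as_matrix();T[:3,3]=o['tool_pos'];return T
def cam(n):
    """K, world->cam 4x4"""
    p=robot.camera_params(n);K=np.array(p['camera_matrix'])
    if n=='wrist': return K,np.linalg.inv(T_tool()@np.array(p['tool_from_camera']))
    T=np.eye(4);T[:3,:3]=cv2.Rodrigues(np.array(p['rvec']))[0];T[:3,3]=np.ravel(p['tvec']);return K,T
def ray(K,T,u,v):
    d=T[:3,:3].T@np.linalg.solve(K,[u,v,1.]);c=-T[:3,:3].T@T[:3,3];return c,d/np.linalg.norm(d)
def atz(K,T,u,v,z):
    c,d=ray(K,T,u,v);return c+d*(z-c[2])/d[2]
def proj(K,T,P):
    q=(T[:3,:3]@np.atleast_2d(P).T).T+T[:3,3];q=q@K.T;return q[:,:2]/q[:,2:]
def tri(rs):
    A=sum(np.eye(3)-np.outer(d,d) for c,d in rs);b=sum((np.eye(3)-np.outer(d,d))@c for c,d in rs);return np.linalg.solve(A,b)
def snap(n,f):
    k=cam(n);im=robot.snapshot(n);cv2.imwrite('pics/'+f,im[:,:,::-1]);return im,k
E
python3 - <<'E'
from h import *
o=robot.get_obs();print(o)
np.set_printoptions(precision=4,suppress=True)
ks={}
for n in('scene','top','wrist'):
    im,ks[n]=snap(n,n+'0.png')
print(robot.camera_params('wrist'))
for t in['deep_center','deep_nose','deep','shallow_center','shallow_nose','shallow','dock','jar_mid','billet_mid','glue_mid']:
    rs=[]
    for n in('scene','top'):
        f=robot.find_in(t,n)
        for d in f[:2]: print(t,n,np.round(d['extent'],1),round(d['conf'],2))
        if f: rs.append(ray(*ks[n],*f[0]['extent'][:2]))
    if len(rs)==2: print('   ',tri(rs))
a=[cv2.imread(f'pics/{n}0.png') for n in('scene','top')]
cv2.imwrite('pics/both.png',cv2.resize(np.vstack(a),None,fx=.625,fy=.625))
E
```

```text
pics
{'time': 0.0, 'joint_positions': array([-1.37211500e+00,  8.79624227e-02,  1.37223996e+00, -5.07001403e-06,
        1.68356220e+00, -1.03125966e-01]), 'qvel': array([ 2.08954299e-04, -3.61688411e-05,  1.81316865e-04, -4.64609424e-04,
        1.24703036e-03,  4.87697654e-04]), 'joint_torque': array([-2.35715379e-04, -3.40187824e+01, -3.02426183e+01,  7.16951396e-02,
        3.31080216e-02, -1.73124267e-04]), 'tool_pos': array([ 0.16336715, -0.52465661,  0.22130731]), 'ee_rot': array([-3.13943175e+00, -2.18572313e-04,  3.01806492e-01]), 'wrist_force': array([-0.55118845, -0.15550825,  0.51852892]), 'wrist_torque': array([ 1.50019972e-02,  5.05064262e-05, -6.53112844e-02]), 'finger_force': 0.0, 'width': 0.09414947214395439}
{'camera_matrix': array([[334.1373,   0.    , 319.422 ],
       [  0.    , 334.1373, 240.7965],
       [  0.    ,   0.    ,   1.    ]]), 'tool_from_camera': array([[ 0.0021, -0.9619, -0.2735,  0.0806],
       [ 1.    ,  0.0018,  0.0011,  0.0003],
       [-0.0005, -0.2735,  0.9619, -0.1602],
       [ 0.    ,  0.    ,  0.    ,  1.    ]])}
deep_center scene [258.3 
[... 394 characters left out ...]
_center scene [257.  186.1  43.4  48.1] 0.65
shallow_center top [247.2 283.9  65.5  62.7] 0.79
    [0.4781 0.2485 0.0038]
shallow_nose scene [427.5 261.9  64.8  53. ] 0.85
shallow_nose scene [487.1 305.6  38.5  77. ] 0.25
shallow_nose top [246.5 283.9  65.   59.5] 0.74
    [0.4782 0.2496 0.006 ]
shallow top [249.1 281.1  67.9  65.4] 0.92
shallow top [254.8 178.6  28.1  32.3] 0.45
dock scene [289.4 240.6  83.2  74.8] 0.85
dock top [368.8 240.6  44.5 106.5] 0.58
    [ 0.5918 -0.0489  0.001 ]
jar_mid top [256.2 179.6  27.7  34.6] 0.62
billet_mid top [462.6 176.4  40.7  54.3] 0.96
glue_mid scene [487.6 307.2  35.9  76.2] 0.86
glue_mid top [173.  228.4  37.   25.3] 0.65
    [0.604  0.427  0.0575]
```

View pics/top0.png

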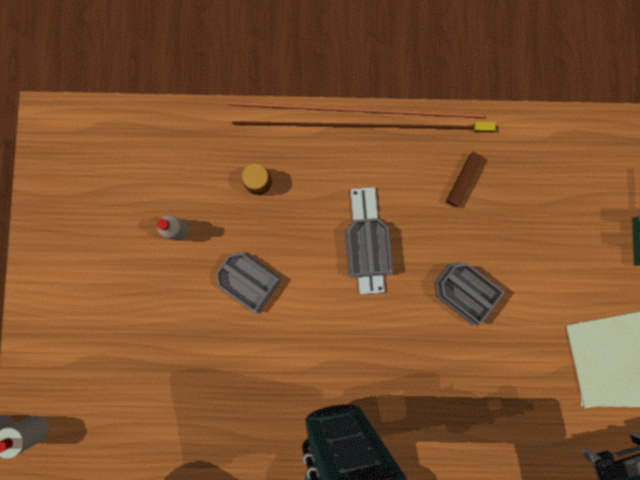

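View pics/scene0.png

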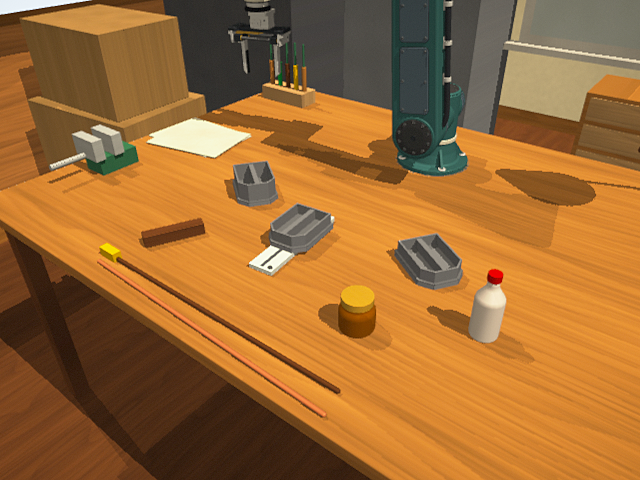

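Top view: the deep tray is at (469,294) and the shallow one at (248,282), both with their noses up-left. The clamped tray is at (369,248) with its nose up, which is +x. The scene view agrees. Next I go above the deep tray.

Request:
servo_tool([
  [0.4,-0.2,-0.2,0,0,0,40],
  [0.8,-0.4,-0.4,0,0,0,40],
  [1,-0.5,-0.5,0,0,0,40],
])

```text
time: 1.4
tool_pos: [0.2446, -0.4467, 0.2728]
ee_rot: [-3.141, -0.0, 0.3]
wrist_force: [1.2, 1.1, 0.8]
width: 0.0774
finger_force: 0.0
```

Request:
servo_tool([
  [0.4,-0.2,0,0,0,0,40],
  [0.8,-0.4,0,0,0,0,40],
  [1,-0.5,0,0,0,0,40],
])

```text
time: 1.65
tool_pos: [0.3267, -0.368, 0.2734]
ee_rot: [3.14, -0.002, 0.304]
wrist_force: [-0.2, -0.6, 0.5]
width: 0.0577
finger_force: 0.0
```

Request:
servo_tool([
  [0.4,-0.2,0,0,0,-0.08,40],
  [0.8,-0.4,0,0,0,-0.16,40],
  [1,-0.5,0,0,0,-0.24,40],
  [1,-0.5,0,0,0,-0.32,40],
  [1,-0.5,0,0,0,-0.32,40],
  [1,-0.5,0,0,0,-0.32,40],
])

```text
time: 2.15
tool_pos: [0.4054, -0.2926, 0.2725]
ee_rot: [3.141, 0.0, 0.802]
wrist_force: [0.8, -0.7, 0.4]
width: 0.04
finger_force: 0.0
```

Run:
```python
from h import *
np.set_printoptions(precision=4,suppress=True)
o=robot.get_obs();print(o['time'],o['tool_pos'],o['ee_rot'],o['width'])
im,k=snap('wrist','w1.png')
np.savez('w1.npz',K=k[0],T=k[1])
```

```text
2.15 [ 0.4054 -0.2926  0.2725] [3.1414 0.0004 0.8021] 0.04000355359858289
```

View pics/w1.png

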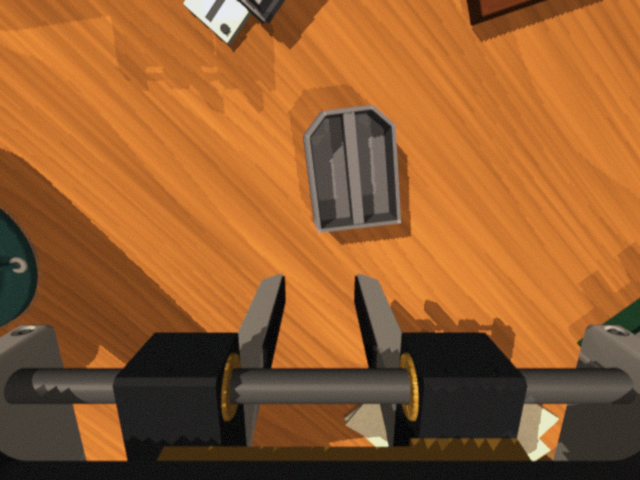

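Wrist view: the deep tray's rim corners are at (327,110), (374,106), (396,128), (400,222), (321,232) and (305,135), with the nose up, along tool +x. I'll write a model fit for the rim and rib edges.

```bash
cat >> h.py <<'E'
from scipy.optimize import least_squares,minimize
def poly(L,W,c): return np.array([[L,W-c],[L-c,W],[-L,W],[-L,-W],[L-c,-W],[L,-(W-c)]])
OUT=poly(.065,.048,.022); INN=poly(.061,.044,.0203)
def seg(a,b,n=40): return a+np.linspace(.03,.97,n)[:,None]*(b-a)
def ring(P): return np.vstack([seg(P[i],P[(i+1)%len(P)]) for i in range(len(P))])
def w3(P,p,dz=0):
    x,y,a,z=p;c,s=np.cos(a),np.sin(a)
    return np.c_[x+c*P[:,0]-s*P[:,1],y+s*P[:,0]+c*P[:,1],np.full(len(P),z+dz)]
def fitpts(k,uv,z0,yaw0,freez=True,P=OUT):
    "coarse: picked rim corners, order: nose-left, left cut end, back-left, back-right, right cut end, nose-right"
    c=atz(*k,*np.mean(uv,0),z0)
    f=lambda p:(proj(*k,w3(P,p if freez else [*p[:3],z0]))-uv).ravel()
    r=least_squares(f,[c[0],c[1],yaw0,z0],x_scale=[.01,.01,.1,.01]);return r.x,np.sqrt(np.mean(r.fun**2))
def grad(im):
    g=cv2.GaussianBlur(cv2.cvtColor(im,cv2.COLOR_RGB2LAB),(0,0),1.0).astype(float)
    return np.sqrt(sum(cv2.Sobel(g[:,:,i],6,1,0)**2+cv2.Sobel(g[:,:,i],6,0,1)**2 for i in range(3)))
def fitgrad(im,k,p0,freez=False,rng=(.006,.006,.05,.006)):
    g=np.minimum(grad(im),150.)
    O,I=ring(OUT),ring(INN)
    RB=np.vstack([seg(np.array([-.06,s*.006]),np.array([.06,s*.006])) for s in(1,-1)])
    def sc(p):
        uv=np.vstack([proj(*k,w3(O,p)),proj(*k,w3(I,p)),proj(*k,w3(RB,p,-.002))]).astype(np.float32)
        return -cv2.remap(g.astype(np.float32),uv[:,:1].copy(),uv[:,1:].copy(),1).mean()
    n=4 if freez else 3; rng=np.array(rng)[:n]
    f=lambda q:sc(np.r_[p0[:n]+q*rng,p0[n:]])+ .0
    from scipy.optimize import differential_evolution as DE
    r=DE(f,[(-1,1)]*n,seed=1,popsize=20,maxiter=60,tol=1e-6)
    return np.r_[p0[:n]+r.x*rng,p0[n:]],-r.fun,-f(np.zeros(n))
def toolgo(P,yaw):
    "shift in tool axes (units of 0.1 m) and z-turn (units pi/2) from here to P,yaw"
    o=robot.get_obs();Rm=R.from_euler('xyz',o['ee_rot']).as_matrix()
    return np.round(Rm.T@(np.array(P)-o['tool_pos'])*10,3),round(-(yaw-o['ee_rot'][2])/(np.pi/2),3)
E
python3 - <<'E'
from h import *
np.set_printoptions(precision=4,suppress=True)
z=np.load('w1.npz');k=(z['K'],z['T']);im=cv2.imread('pics/w1.png')[:,:,::-1].copy()
uv=np.array([[327,110],[305,135],[321,232],[400,222],[396,128],[374,106]],float)
p,e=fitpts(k,uv,.06,.8);print(p,e)
for fz in(False,True):
    q,s,s0=fitgrad(im,k,np.r_[p[:3],.06],fz);print(q,s,s0)
# find_in triangulation between wrist here and top for height
robot.snapshot('wrist');K,T=cam('wrist')
f=robot.find_in('deep','wrist');print(f[:2])
print(toolgo([q[0],q[1],.2725],q[2]))
E
```

```text
[ 0.4717 -0.2825  0.9144  0.0521] 1.4684300595074693
[ 0.4707 -0.2801  0.9277  0.06  ] 120.53641510009766 76.981865
[ 0.4708 -0.2801  0.9276  0.0598] 120.55657196044922 76.981865
[{'extent': [353.3, 168.7, 100.8, 128.7], 'conf': 0.72}]
(array([ 0.556,  0.381, -0.   ]), np.float64(-0.081))
```

Request:
servo_tool([
  [0.28,0.19,0.1,0,0,-0.04,40],
  [0.556,0.381,0.2,0,0,-0.081,40],
  [0.556,0.381,0.225,0,0,-0.081,40],
  [0.556,0.381,0.225,0,0,-0.081,40],
])

```text
time: 2.63
tool_pos: [0.471, -0.2793, 0.2479]
ee_rot: [-3.137, 0.0, 0.93]
wrist_force: [-0.5, -0.8, 0.1]
width: 0.0398
finger_force: 0.0
```

Run:
```python
from h import *
np.set_printoptions(precision=4,suppress=True)
o=robot.get_obs();print(o['time'],o['tool_pos'],o['ee_rot'],o['wrist_force'])
im,k=snap('wrist','w2.png')
for fz in(False,True):
    q,s,s0=fitgrad(im,k,np.array([.4707,-.2801,.9277,.06]),fz);print(q,s,s0)
    print(toolgo([q[0],q[1],.04],q[2]))
```

```text
2.6333 [ 0.471  -0.2793  0.2479] [-3.1375  0.0005  0.9301] [-0.5022 -0.8235  0.1367]
[ 0.471  -0.2804  0.9244  0.06  ] 109.10234069824219 107.202705
(array([-0.002,  0.013,  2.091]), np.float64(0.003))
[ 0.4709 -0.2805  0.9237  0.0593] 109.23189544677734 107.202705
(array([-0.003,  0.013,  2.091]), np.float64(0.004))
```

Request:
servo_tool([
  [0,0.01,0.35,0,0,0.003,38],
  [0,0.01,0.7,0,0,0.003,38],
  [0,0.01,1,0,0,0.003,38],
])

```text
time: 2.93
tool_pos: [0.4711, -0.2809, 0.15]
ee_rot: [3.139, 0.001, 0.924]
wrist_force: [-0.2, 0.4, -0.7]
width: 0.0378
finger_force: 0.0
```

Request:
servo_tool([
  [0,0,0.3,0,0,0,38],
  [0,0,0.6,0,0,0,38],
  [0,0,0.85,0,0,0,38],
  [0,0,1,0,0,0,38],
])

```text
time: 3.27
tool_pos: [0.4696, -0.2799, 0.0478]
ee_rot: [-3.138, 0.001, 0.924]
wrist_force: [-0.2, 0.3, 0.0]
width: 0.0381
finger_force: 0.0
```

Request:
servo_tool([
  [0,0,0.06,0,0,0,38],
  [0,0,0.08,0,0,0,38],
  [0,0,0.08,0,0,0,0],
  [0,0,0.08,0,0,0,0],
  [0,0,0.08,0,0,0,0],
  [0,0,0.08,0,0,0,0],
  [0,0,0.08,0,0,0,0],
  [0,0,0.08,0,0,0,0],
  [0,0,0.08,0,0,0,0],
])

```text
time: 4.02
tool_pos: [0.4725, -0.2801, 0.0433]
ee_rot: [3.14, 0.0, 0.927]
wrist_force: [-2.2, 1.1, 6.3]
width: 0.0116
finger_force: 30.0
```

Request:
servo_tool([
  [0,0,-0.08,0,0,0,0],
  [0,0,-0.3,0,0,0,0],
  [0,0,-0.6,0,0,0,0],
  [0,0,-0.9,0,0,0,0],
  [0,0,-1,0,0,0,0],
  [0,0,-1,0,0,0,0],
])

```text
time: 4.52
tool_pos: [0.4739, -0.2809, 0.1455]
ee_rot: [3.134, -0.0, 0.927]
wrist_force: [0.6, 0.3, -1.9]
width: 0.0116
finger_force: 30.0
```

Request:
servo_tool([
  [0.1,-0.1,-0.2,0,0,0,0],
  [0.3,-0.3,-0.4,0,0,0,0],
  [0.6,-0.6,-0.6,0,0,0,0],
  [0.8,-0.8,-0.6,0,0,0,0],
])

```text
time: 4.85
tool_pos: [0.4565, -0.1668, 0.2029]
ee_rot: [3.14, -0.001, 0.926]
wrist_force: [0.9, -0.7, -2.2]
width: 0.0118
finger_force: 30.0
```

Request:
servo_tool([
  [0.2,-0.2,0,0,0,0.07,0],
  [0.4,-0.4,0,0,0,0.14,0],
  [0.6,-0.6,0,0,0,0.21,0],
  [0.7,-0.7,0,0,0,0.28,0],
  [0.8,-0.8,0,0,0,0.35,0],
  [0.8,-0.8,0,0,0,0.42,0],
  [0.8,-0.8,0,0,0,0.49,0],
  [0.8,-0.8,0,0,0,0.54,0],
  [0.8,-0.8,0,0,0,0.54,0],
  [0.8,-0.8,0,0,0,0.54,0],
])

```text
time: 5.68
tool_pos: [0.4394, -0.0555, 0.1998]
ee_rot: [-3.14, 0.003, 0.081]
wrist_force: [-0.0, 0.0, -2.3]
width: 0.0121
finger_force: 30.0
```

Run:
```python
from h import *
np.set_printoptions(precision=4,suppress=True)
o=robot.get_obs();print(o['time'],o['tool_pos'],o['ee_rot'],o['wrist_force'],o['wrist_torque'],o['width'])
im,k=snap('wrist','w3.png')
np.savez('w3.npz',K=k[0],T=k[1])
```

```text
5.6833 [ 0.4394 -0.0555  0.1998] [-3.1404  0.0035  0.081 ] [-0.0301  0.0186 -2.2739] [ 0.0281 -0.0009  0.0173] 0.012056358781741019
```

View pics/w3.png

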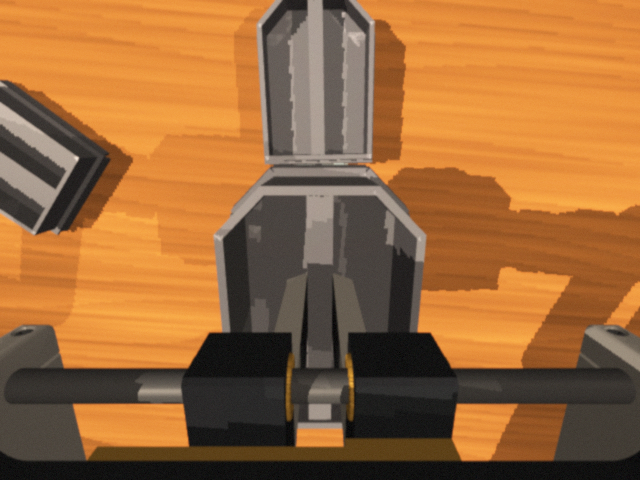

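Wrist view: the clamped tray lies ahead with its back rim corners at about (265,162) and (370,160). The cut corners start at about (259,25) and (374,22), and its nose is just off the top. The held tray's rim nose edge is at row ~192, columns 270-372. I'll back up a little to see all of the clamped tray.

Request:
servo_tool([
  [-0.2,0,-0.15,0,0,0,0],
  [-0.4,0,-0.3,0,0,0,0],
  [-0.5,0,-0.3,0,0,0,0],
  [-0.5,0,-0.3,0,0,0,0],
  [-0.5,0,-0.3,0,0,0,0],
])

```text
time: 6.15
tool_pos: [0.3904, -0.0597, 0.2312]
ee_rot: [-3.142, -0.001, 0.079]
wrist_force: [1.2, 0.3, -2.3]
width: 0.0115
finger_force: 30.0
```

```bash
cat > held.py <<'E'
from h import *
def fitheld(im,p0,freez=True):
    "fit held tray rim in tool frame: x,y,yaw,z as tool coords (y mirrored)"
    p=robot.camera_params('wrist');K=np.array(p['camera_matrix']);F=np.diag([1,-1,-1,1.])
    T=np.linalg.inv(F@np.array(p['tool_from_camera']))  # frame: x tool, z up
    im=im.copy();g=grad(im);h=im.copy()
    import h as H
    m=np.ones(im.shape[:2]);m[325:]=0;m[265:,270:372]=0
    og=H.grad;H.grad=lambda a:og(a)*m
    r=fitgrad(im,(K,T),np.array(p0),freez,(.008,.005,.06,.008));H.grad=og;return r
E
python3 - <<'E'
from held import *
np.set_printoptions(precision=4,suppress=True)
z=np.load('w3.npz');k3=(z['K'],z['T']);im3=cv2.imread('pics/w3.png')[:,:,::-1].copy()
o=robot.get_obs();print(o['time'],o['tool_pos'],o['ee_rot'])
im,k=snap('wrist','w4.png')
a=atz(*k3,265,162,.052);b=atz(*k3,370,160,.052);print('back corners',a,b,np.linalg.norm(a-b))
yaw=np.arctan2(a[1]-b[1],a[0]-b[0])-np.pi/2;c=(a+b)/2+.065*np.array([np.cos(yaw),np.sin(yaw),0]);p=np.array([c[0],c[1],yaw,.052]);print(p)
for i,kk in((im3,k3),(im,k)):
  for fz in(False,True):
    print('dock',*fitgrad(i,kk,p,fz,(.01,.01,.06,.006)))
  for fz in(False,True): print('held',*fitheld(i,[0,0,0,.019],fz))
# dock rail/tray check
E
```

```text
6.15 [ 0.3904 -0.0597  0.2312] [-3.1415 -0.0005  0.0788]
back corners [ 0.5013 -0.0016  0.052 ] [ 0.5109 -0.0952  0.052 ] 0.09417097617443408
[ 0.5708 -0.0418  0.1016  0.052 ]
dock [ 0.5645 -0.0426  0.0985  0.052 ] 101.1158218383789 91.17694
dock [ 0.5645 -0.0426  0.0967  0.0505] 102.0566635131836 91.17694
held [-0.0006 -0.0001  0.0021  0.019 ] 60.15986251831055 56.91563
held [-0.0007 -0.0004  0.0056  0.0144] 75.77046966552734 56.91563
dock [ 0.564  -0.0424  0.1042  0.052 ] 64.9339599609375 51.664383
dock [ 0.5639 -0.0424  0.105   0.0522] 64.96603393554688 51.664383
held [-0.0006 -0.      0.0021  0.019 ] 59.97191619873047 56.31939
held [-0.0006 -0.0004  0.0046  0.0144] 75.20182037353516 56.31939
```

Request:
servo_tool([
  [0.25,-0.01,0.1,0,0,-0.005,0],
  [0.6,-0.02,0.2,0,0,-0.01,0],
  [1,-0.034,0.3,0,0,-0.015,0],
])

```text
time: 6.45
tool_pos: [0.4909, -0.0482, 0.2009]
ee_rot: [3.141, -0.0, 0.102]
wrist_force: [-0.2, -0.1, -1.5]
width: 0.0118
finger_force: 30.0
```

Request:
servo_tool([
  [0.4,0,0.2,0,0,0,0],
  [0.65,0,0.4,0,0,0,0],
  [0.75,0,0.5,0,0,0,0],
  [0.75,0,0.5,0,0,0,0],
  [0.75,0,0.5,0,0,0,0],
])

```text
time: 6.87
tool_pos: [0.5639, -0.0403, 0.1491]
ee_rot: [-3.14, 0.005, 0.103]
wrist_force: [0.2, -0.5, -2.3]
width: 0.0121
finger_force: 30.0
```

Request:
servo_tool([
  [0,0,0,0,0,0,0],
])

```text
time: 6.95
tool_pos: [0.5642, -0.0407, 0.1518]
ee_rot: [-3.142, 0.001, 0.103]
wrist_force: [-0.8, 0.3, -1.6]
width: 0.0116
finger_force: 30.0
```

Request:
servo_tool([
  [0,0,0,0,0,0,0],
])

```text
time: 7.03
tool_pos: [0.5644, -0.0409, 0.1532]
ee_rot: [3.141, -0.002, 0.102]
wrist_force: [0.0, -0.8, -0.8]
width: 0.0117
finger_force: 30.0
```

Request:
servo_tool([
  [0,0,0,0,0,0,0],
])

```text
time: 7.12
tool_pos: [0.5645, -0.041, 0.1536]
ee_rot: [3.141, -0.003, 0.102]
wrist_force: [-0.0, 0.4, -2.8]
width: 0.0119
finger_force: 30.0
```

Request:
servo_tool([
  [0.005,0.015,0.15,0,0,0,0],
  [0.005,0.015,0.3,0,0,0,0],
  [0.005,0.015,0.35,0,0,0,0],
  [0.005,0.015,0.35,0,0,0,0],
  [0.005,0.015,0.35,0,0,0,0],
])

```text
time: 7.53
tool_pos: [0.565, -0.0423, 0.1177]
ee_rot: [3.141, -0.001, 0.102]
wrist_force: [-0.4, -0.8, -2.8]
width: 0.012
finger_force: 30.0
```

Request:
servo_tool([
  [0,0,0,0,0,0,0],
])

```text
time: 7.62
tool_pos: [0.5657, -0.0424, 0.1184]
ee_rot: [3.141, -0.002, 0.102]
wrist_force: [0.3, -0.8, -1.5]
width: 0.0116
finger_force: 30.0
```

Request:
servo_tool([
  [0,0,0,0,0,0,0],
])

```text
time: 7.7
tool_pos: [0.5657, -0.0423, 0.1184]
ee_rot: [3.141, -0.002, 0.102]
wrist_force: [-1.0, 0.1, -1.8]
width: 0.012
finger_force: 30.0
```

Request:
servo_tool([
  [0,0,0.1,0,0,0,0],
  [0,0,0.15,0,0,0,0],
  [0,0,0.18,0,0,0,0],
  [0,0,0.18,0,0,0,0],
])

```text
time: 8.03
tool_pos: [0.5641, -0.042, 0.0973]
ee_rot: [-3.141, 0.003, 0.102]
wrist_force: [0.1, -0.8, -2.1]
width: 0.0118
finger_force: 30.0
```

Request:
servo_tool([
  [0,0,0.02,0,0,0,0],
  [0,0,0.04,0,0,0,0],
  [0,0,0.04,0,0,0,0],
])

```text
time: 8.28
tool_pos: [0.5653, -0.0422, 0.0953]
ee_rot: [3.141, -0.001, 0.102]
wrist_force: [0.3, 0.1, -2.2]
width: 0.0115
finger_force: 30.0
```

Request:
servo_tool([
  [0,0,0.02,0,0,0,0],
  [0,0,0.03,0,0,0,0],
  [0,0,0.03,0,0,0,0],
])

```text
time: 8.53
tool_pos: [0.5656, -0.0424, 0.0943]
ee_rot: [3.141, -0.002, 0.102]
wrist_force: [-3.9, 0.5, 5.2]
width: 0.0117
finger_force: 30.0
```

Request:
servo_tool([
  [-0.01,0,-0.02,0,0,0,0],
  [-0.015,0,-0.01,0,0,0,0],
  [-0.015,0,0.01,0,0,0,0],
  [-0.015,0,0.01,0,0,0,0],
])

```text
time: 8.87
tool_pos: [0.5638, -0.0426, 0.0926]
ee_rot: [3.141, -0.001, 0.102]
wrist_force: [-3.1, -0.3, 5.4]
width: 0.0115
finger_force: 30.0
```

Request:
servo_tool([
  [0,0,0.01,0,0,0,0],
  [0,0,0.01,0,0,0,0],
])

```text
time: 9.03
tool_pos: [0.5638, -0.0426, 0.092]
ee_rot: [3.141, -0.001, 0.102]
wrist_force: [-4.2, -0.3, 8.3]
width: 0.0119
finger_force: 30.0
```

Request:
servo_tool([
  [-0.01,0,-0.01,0,0,0,0],
  [-0.01,0,0,0,0,0,0],
  [-0.01,0,0.01,0,0,0,0],
  [-0.01,0,0.01,0,0,0,0],
])

```text
time: 9.37
tool_pos: [0.5626, -0.0427, 0.0904]
ee_rot: [3.141, -0.001, 0.102]
wrist_force: [-4.7, -0.2, 7.0]
width: 0.0116
finger_force: 30.0
```

Request:
servo_tool([
  [0,0,0.01,0,0,0,0],
  [0,0,0.01,0,0,0,0],
])

```text
time: 9.53
tool_pos: [0.5627, -0.0427, 0.0898]
ee_rot: [3.141, -0.001, 0.102]
wrist_force: [-4.4, -0.8, 9.1]
width: 0.0118
finger_force: 30.0
```

Request:
servo_tool([
  [-0.01,0,-0.01,0,0,0,0],
  [-0.015,0,0,0,0,0,0],
  [-0.015,0,0.015,0,0,0,0],
  [-0.015,0,0.015,0,0,0,0],
])

```text
time: 9.87
tool_pos: [0.5624, -0.0427, 0.0898]
ee_rot: [3.141, -0.004, 0.102]
wrist_force: [-3.8, 1.5, 12.4]
width: 0.0117
finger_force: 30.0
```

Request:
servo_tool([
  [0,0,0.01,0,0,0,0],
  [0,0,0.01,0,0,0,0],
])

```text
time: 10.03
tool_pos: [0.5625, -0.0427, 0.0898]
ee_rot: [3.14, -0.005, 0.102]
wrist_force: [-4.6, 0.1, 17.0]
width: 0.0116
finger_force: 30.0
```

Run:
```python
from held import *
np.set_printoptions(precision=4,suppress=True)
o=robot.get_obs();print(o['wrist_force'],o['wrist_torque'],o['ee_rot'])
im,k=snap('wrist','w5.png')
for fz in(False,True): print('held',*fitheld(im,[0,0,0,.0144],fz))
im2=robot.snapshot('scene');c=cv2.resize(im2[190:290,220:370],None,fx=4,fy=4,interpolation=2)
cv2.imwrite('pics/c5.png',np.vstack([c,])[:,:,::-1])
cv2.imwrite('pics/c5b.png',np.vstack([cv2.resize(im[100:340,160:480],(600,450)),c[:150]*0][:1])[:,:,::-1])
```

```text
[-4.5851  0.1193 16.9963] [ 0.3112  0.8947 -0.0551] [ 3.1404 -0.0045  0.1024]
held [-0.0033 -0.0003  0.002   0.0144] 62.56784439086914 32.598564
held [-0.0031 -0.0004  0.002   0.0177] 70.66051483154297 32.598564
```

View pics/c5.png

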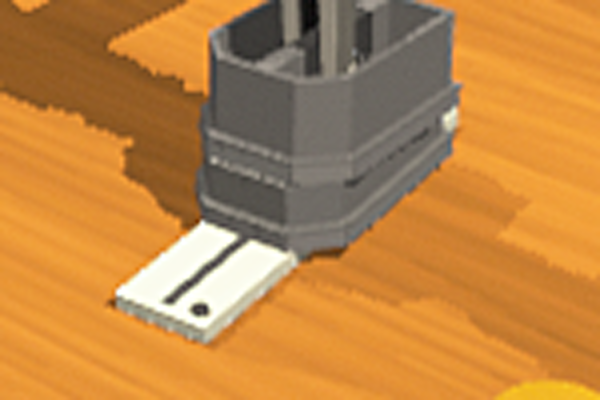

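View pics/c5b.png

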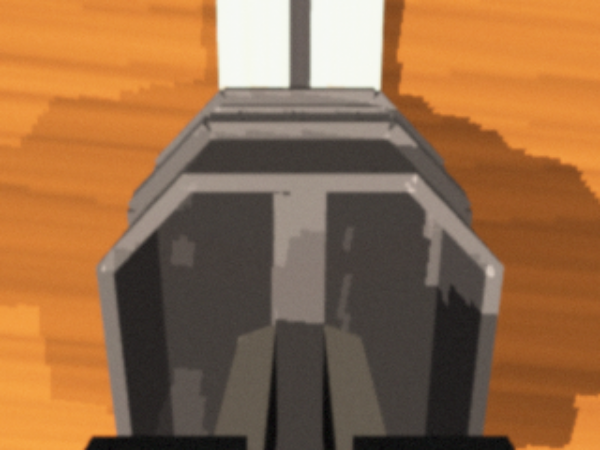

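Wrist crop: the held tray's nose rim is at crop row 173 and is 3% wider than before, so it has ridden up about 3 mm in the fingers and sits off home. I'll check the dock fit on the earlier pictures, rectified to the rim plane.

Run:
```python
from held import *
np.set_printoptions(precision=4,suppress=True)
k,T3=np.load('w3.npz')['K'],np.load('w3.npz')['T']
Tc=np.array(robot.camera_params('wrist')['tool_from_camera'])
M=np.eye(4);M[:3,:3]=R.from_euler('xyz',[-3.1415,-.0005,.0788]).as_matrix();M[:3,3]=[.3904,-.0597,.2312]
T4=np.linalg.inv(M@Tc);out=[]
p=np.array([.564,-.0425,.102,.052])
for f,T in(('w3',T3),('w4',T4)):
    im=cv2.imread(f'pics/{f}.png')
    X,Y=np.meshgrid(np.arange(.09,-.09,-.0005),np.arange(-.07,.07,.0005)) # rows: y, cols: x
    P=np.c_[X.ravel(),-Y.ravel()]
    uv=proj(k,T,w3(P,p)).astype(np.float32)
    r=cv2.remap(im,uv[:,0].reshape(X.shape),uv[:,1].reshape(X.shape),1)
    r=cv2.resize(r,None,fx=2,fy=1,interpolation=1) if 0 else r
    o=np.c_[(.09-OUT[:,0])/.0005,(OUT[:,1]*-1+.07)/.0005]
    r=cv2.resize(r,None,fx=2,fy=2)
    for q in o: cv2.drawMarker(r,tuple(int(v) for v in 2*q),(0,255,0),cv2.MARKER_CROSS,16,1)
    out.append(r)
v=cv2.resize(np.hstack(out),(800,312))
v=np.vstack([out[0],out[1]]); v=cv2.resize(v,(600,int(v.shape[0]*600/v.shape[1]))); v=cv2.resize(v,(480,600)) if v.shape[0]>600 and 0 else v
print(v.shape)
v=np.hstack([cv2.rotate(o,cv2.ROTATE_90_CLOCKWISE) for o in out]);v=cv2.resize(v,(760,int(v.shape[0]*760/v.shape[1])));v=v[:600];print(v.shape)
cv2.imwrite('pics/rect.png',v)
```

```text
(933, 600, 3)
(488, 760, 3)
```

View pics/rect.png

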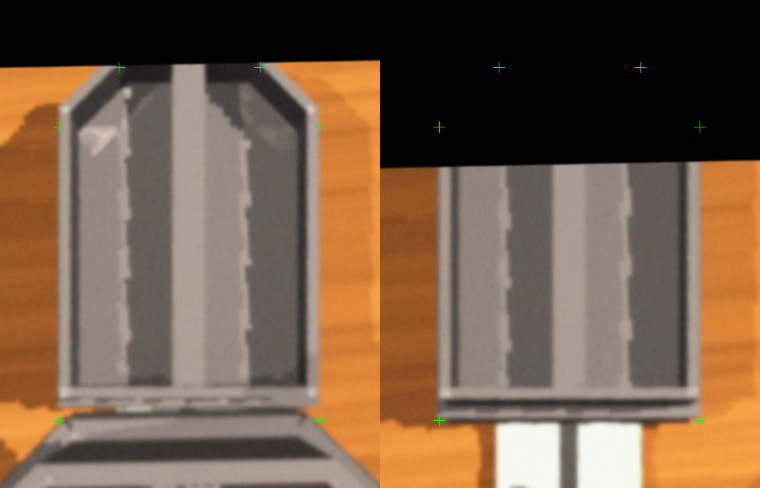

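The fit had locked on wrongly: the real rim lies about 7.5 mm further +x (crosses at row 420, real back rim edge at row ~399). I'll refit with a tighter start and lift off.

Request:
servo_tool([
  [0,0,-0.1,0,0,0,0],
  [0,0,-0.3,0,0,0,0],
  [0,0,-0.6,0,0,0,0],
  [0,0,-0.6,0,0,0,0],
  [0,0,-0.6,0,0,0,0],
])

```text
time: 10.55
tool_pos: [0.5619, -0.0427, 0.1461]
ee_rot: [3.141, -0.003, 0.102]
wrist_force: [0.5, 0.2, -2.5]
width: 0.012
finger_force: 30.0
```

Run:
```python
from held import *
import held
np.set_printoptions(precision=4,suppress=True)
k,T3=np.load('w3.npz')['K'],np.load('w3.npz')['T']
Tc=np.array(robot.camera_params('wrist')['tool_from_camera'])
M=np.eye(4);M[:3,:3]=R.from_euler('xyz',[-3.1415,-.0005,.0788]).as_matrix();M[:3,3]=[.3904,-.0597,.2312]
T4=np.linalg.inv(M@Tc)
for f,T in(('w3',T3),('w4',T4)):
    im=cv2.imread(f'pics/{f}.png')[:,:,::-1].copy()
    for fz in(0,1): print(f,*fitgrad(im,(k,T),np.array([.5716,-.0425,.102,.052]),fz,(.0035,.004,.03,.004)))
o=robot.get_obs();print(o['time'],o['tool_pos'],o['ee_rot'],o['wrist_force'])
im,kk=snap('wrist','w6.png')
old=cv2.imread('pics/w3.png')[:,:,::-1].copy()
for i in(old,im):
    print('held',*fitheld(i,[-.001,0,0,.016],True))
# held pitch: fit with world tilt
p=robot.camera_params('wrist');K=np.array(p['camera_matrix']);F=np.diag([1,-1,-1,1.]);T=np.linalg.inv(F@Tc)
from scipy.optimize import differential_evolution as DE
for i in(old,im):
    m=np.ones(i.shape[:2]);m[325:]=0;m[265:,270:372]=0;g=(np.minimum(grad(i),150)*m).astype(np.float32)
    pts=np.vstack([np.c_[ring(OUT),0*ring(OUT)[:,0]],np.c_[ring(INN),0*ring(INN)[:,0]]])
    def f(q):
        P=R.from_euler('xyz',[0,q[4],q[2]]).apply(pts)+[q[0],q[1],q[3]]
        uv=proj(K,T,P).astype(np.float32);return -cv2.remap(g,uv[:,:1].copy(),uv[:,1:].copy(),1).mean()
    r=DE(f,[(-.01,.01),(-.004,.004),(-.03,.03),(.008,.024),(-.08,.08)],seed=2,popsize=25,maxiter=120,tol=1e-6);print('pitch fit',r.x,-r.fun)
```

```text
w3 [ 0.5718 -0.0419  0.1025  0.052 ] 95.40182495117188 89.70393
w3 [ 0.5722 -0.0418  0.1021  0.0505] 96.51971435546875 89.70393
w4 [ 0.5686 -0.042   0.0998  0.052 ] 64.40269470214844 51.499065
w4 [ 0.5685 -0.042   0.0995  0.0523] 64.42232513427734 51.499065
10.55 [ 0.5619 -0.0427  0.1461] [ 3.1407 -0.0025  0.1023] [ 0.4586  0.1543 -2.5245]
held [-0.0007 -0.0004  0.0055  0.0145] 75.77090454101562 67.174805
held [-0.003  -0.0005  0.0059  0.0174] 70.34172058105469 33.7979
pitch fit [-0.0007 -0.0005  0.0059  0.0143 -0.0067] 83.46663665771484
pitch fit [-0.0027 -0.0004  0.0025  0.0148 -0.0723] 83.45084381103516
```

Request:
servo_tool([
  [0.06,0,0,0,-0.02,0,0],
  [0.112,0,0.1,0,-0.041,0,0],
  [0.112,0,0.1,0,-0.041,0,0],
  [0.112,0,0.1,0,-0.041,0,0],
  [0.112,0,0.1,0,-0.041,0,0],
])

```text
time: 11.02
tool_pos: [0.5711, -0.0413, 0.1335]
ee_rot: [-3.141, 0.068, 0.102]
wrist_force: [-0.4, -0.0, -2.4]
width: 0.0119
finger_force: 30.0
```

Request:
servo_tool([
  [0,0,0,0,0,0,0],
])

```text
time: 11.1
tool_pos: [0.5715, -0.0414, 0.1348]
ee_rot: [-3.141, 0.065, 0.102]
wrist_force: [1.0, 0.6, -2.0]
width: 0.012
finger_force: 30.0
```

Request:
servo_tool([
  [0,0,0,0,0,0,0],
])

```text
time: 11.18
tool_pos: [0.5719, -0.0415, 0.1356]
ee_rot: [3.141, 0.064, 0.102]
wrist_force: [0.6, -0.1, -2.4]
width: 0.0116
finger_force: 30.0
```

Request:
servo_tool([
  [0,0,0,0,0,0,0],
])

```text
time: 11.27
tool_pos: [0.5721, -0.0415, 0.1359]
ee_rot: [3.141, 0.064, 0.102]
wrist_force: [0.1, 0.7, -2.5]
width: 0.0118
finger_force: 30.0
```

Request:
servo_tool([
  [0.02,0,0.15,0,0,0,0],
  [0.03,0,0.3,0,0,0,0],
  [0.035,0,0.36,0,0,0,0],
  [0.035,0,0.36,0,0,0,0],
  [0.035,0,0.36,0,0,0,0],
  [0.035,0,0.36,0,0,0,0],
  [0.035,0,0.36,0,0,0,0],
  [0.035,0,0.36,0,0,0,0],
])

```text
time: 11.93
tool_pos: [0.574, -0.0414, 0.1004]
ee_rot: [3.141, 0.062, 0.102]
wrist_force: [-0.3, -0.6, -0.7]
width: 0.0118
finger_force: 30.0
```

```bash
cat > pf.py <<'E'
from held import *
from scipy.optimize import differential_evolution as DE
def pitchfit(i):
    p=robot.camera_params('wrist');K=np.array(p['camera_matrix']);F=np.diag([1,-1,-1,1.]);T=np.linalg.inv(F@np.array(p['tool_from_camera']))
    m=np.ones(i.shape[:2]);m[325:]=0;m[265:,270:372]=0;g=(np.minimum(grad(i),150)*m).astype(np.float32)
    z=lambda P:np.c_[P,0*P[:,0]]
    pts=np.vstack([z(ring(OUT)),z(ring(INN))])
    def f(q):
        uv=proj(K,T,R.from_euler('xyz',[0,q[4],q[2]]).apply(pts)+[q[0],q[1],q[3]]).astype(np.float32);return -cv2.remap(g,uv[:,:1].copy(),uv[:,1:].copy(),1).mean()
    r=DE(f,[(-.01,.01),(-.004,.004),(-.03,.03),(-.002,.024),(-.1,.1)],seed=2,popsize=25,maxiter=120,tol=1e-6);return r.x,-r.fun
E
python3 - <<'E'
from pf import *
np.set_printoptions(precision=4,suppress=True)
o=robot.get_obs();print(o['time'],o['tool_pos'],o['ee_rot'],o['wrist_force'],o['wrist_torque'])
im,k=snap('wrist','w7.png');print(pitchfit(im))
E
```

```text
11.9333 [ 0.574  -0.0414  0.1004] [3.141  0.0625 0.1023] [-0.2942 -0.5665 -0.7292] [ 0.0423 -0.0673 -0.0296]
(array([-0.0026, -0.0004,  0.0023,  0.015 , -0.0729]), np.float64(80.60884094238281))
```

Request:
servo_tool([
  [-0.004,0,0.03,0,0,0,0],
  [-0.003,0,0.05,0,0,0,0],
  [-0.003,0,0.05,0,0,0,0],
  [-0.003,0,0.05,0,0,0,0],
])

```text
time: 12.32
tool_pos: [0.5725, -0.0414, 0.0939]
ee_rot: [-3.141, 0.065, 0.102]
wrist_force: [1.0, -0.9, -2.6]
width: 0.0119
finger_force: 30.0
```

Request:
servo_tool([
  [0.001,0,0.015,0,0,0,0],
  [0.002,0,0.03,0,0,0,0],
  [0.002,0,0.03,0,0,0,0],
  [0.002,0,0.03,0,0,0,0],
])

```text
time: 12.65
tool_pos: [0.5727, -0.0414, 0.0911]
ee_rot: [-3.142, 0.065, 0.102]
wrist_force: [-0.5, 0.1, -2.0]
width: 0.0117
finger_force: 30.0
```

Request:
servo_tool([
  [0.001,0,0.01,0,0,0,0],
  [0.001,0,0.02,0,0,0,0],
  [0.001,0,0.02,0,0,0,0],
  [0.001,0,0.02,0,0,0,0],
])

```text
time: 12.98
tool_pos: [0.5727, -0.0414, 0.0893]
ee_rot: [3.142, 0.065, 0.102]
wrist_force: [-0.1, 0.7, -2.9]
width: 0.0118
finger_force: 30.0
```

Request:
servo_tool([
  [0.001,0,0.01,0,0,0,0],
  [0.001,0,0.02,0,0,0,0],
  [0.001,0,0.02,0,0,0,0],
  [0.001,0,0.02,0,0,0,0],
])

```text
time: 13.32
tool_pos: [0.5726, -0.0414, 0.0872]
ee_rot: [3.142, 0.065, 0.102]
wrist_force: [-0.3, -0.0, -2.0]
width: 0.0117
finger_force: 30.0
```

Request:
servo_tool([
  [0.001,0,0.01,0,0,0,0],
  [0.001,0,0.015,0,0,0,0],
  [0.001,0,0.015,0,0,0,0],
  [0.001,0,0.015,0,0,0,0],
])

```text
time: 13.65
tool_pos: [0.5729, -0.0414, 0.0861]
ee_rot: [3.141, 0.064, 0.102]
wrist_force: [0.6, 0.3, -0.4]
width: 0.0118
finger_force: 30.0
```

Request:
servo_tool([
  [0.001,0,0.01,0,0,0,0],
  [0.001,0,0.015,0,0,0,0],
  [0.001,0,0.015,0,0,0,0],
  [0.001,0,0.015,0,0,0,0],
])

```text
time: 13.98
tool_pos: [0.5733, -0.0414, 0.0854]
ee_rot: [3.141, 0.063, 0.102]
wrist_force: [0.5, 0.3, 3.8]
width: 0.012
finger_force: 30.0
```

Request:
servo_tool([
  [0,0,0.01,0,0,0,0],
  [0.0,0,0.015,0,0,0,0],
  [0.0,0,0.015,0,0,0,0],
  [0.0,0,0.015,0,0,0,0],
])

```text
time: 14.32
tool_pos: [0.5737, -0.0413, 0.0846]
ee_rot: [3.141, 0.061, 0.102]
wrist_force: [-0.2, 1.5, 8.6]
width: 0.0122
finger_force: 30.0
```

Run:
```python
from pf import *
np.set_printoptions(precision=4,suppress=True)
o=robot.get_obs();print(o['time'],o['tool_pos'],o['ee_rot'],o['wrist_force'],o['wrist_torque'])
im,k=snap('wrist','w8.png');print(pitchfit(im))
```

```text
14.3167 [ 0.5737 -0.0413  0.0846] [3.1411 0.0611 0.1024] [-0.1628  1.4569  8.5795] [0.2317 0.3979 0.0079]
(array([-0.0023, -0.0004,  0.0042,  0.015 , -0.067 ]), np.float64(77.89099884033203))
```

Request:
servo_tool([
  [0,0,-0.02,0,0,0,0],
  [0,0,-0.02,0,0,0,38],
  [0,0,-0.02,0,0,0,38],
  [0,0,-0.02,0,0,0,38],
  [0,0,-0.02,0,0,0,38],
  [0,0,-0.02,0,0,0,38],
])

```text
time: 14.87
tool_pos: [0.5725, -0.0414, 0.0843]
ee_rot: [-3.142, 0.065, 0.102]
wrist_force: [-0.0, -0.8, 0.1]
width: 0.0376
finger_force: 0.0
```

Request:
servo_tool([
  [-0.01,0,-0.2,0,0.01,0,38],
  [-0.04,0,-0.5,0,0.02,0,38],
  [-0.06,0,-1,0,0.041,0,38],
  [-0.06,0,-1,0,0.041,0,38],
])

```text
time: 15.2
tool_pos: [0.576, -0.0419, 0.1947]
ee_rot: [3.138, -0.015, 0.102]
wrist_force: [-0.0, -0.1, 1.6]
width: 0.0382
finger_force: 0.0
```

Request:
servo_tool([
  [0,0,-0.3,0,0,0,38],
  [0,0,-0.7,0,0,0,38],
  [0,0,-0.95,0,0,0,38],
  [0,0,-0.95,0,0,0,38],
  [0,0,-0.95,0,0,0,38],
  [0,0,-0.95,0,0,0,38],
])

```text
time: 15.7
tool_pos: [0.5729, -0.0413, 0.2798]
ee_rot: [3.142, 0.0, 0.102]
wrist_force: [0.6, -0.3, -0.7]
width: 0.0381
finger_force: 0.0
```

Run:
```python
from h import *
np.set_printoptions(precision=4,suppress=True)
o=robot.get_obs();print(o['time'],o['tool_pos'],o['ee_rot'],o['wrist_force'])
im,k=snap('wrist','w9.png');np.savez('w9.npz',K=k[0],T=k[1])
for fz in(0,1): print(fitgrad(im,k,np.array([.5717,-.0418,.102,.102]),fz,(.006,.006,.04,.006)))
s=robot.snapshot('scene');c=cv2.resize(s[190:290,220:370],(600,400),interpolation=2)
cv2.imwrite('pics/c9.png',np.vstack([cv2.resize(im[60:400,80:560],(600,425))[:200]*0+0,c])[200:,:,::-1] if 0 else cv2.resize(np.hstack([cv2.resize(im,(533,400)),c]),(800,282))[:,:,::-1])
```

```text
15.7 [ 0.5729 -0.0413  0.2798] [3.1416 0.0003 0.1023] [ 0.5698 -0.3119 -0.7073]
(array([ 0.5714, -0.0419,  0.1043,  0.102 ]), np.float64(122.85270690917969), np.float32(122.105995))
(array([ 0.5713, -0.0419,  0.1043,  0.1008]), np.float64(123.30960083007812), np.float32(122.105995))
```

View pics/c9.png

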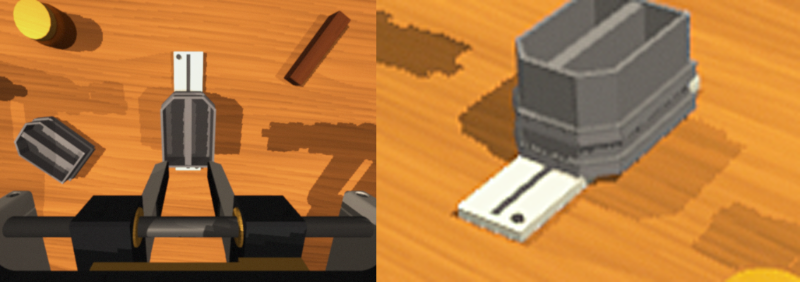

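The deep tray is home: rim level at z ≈ 0.101–0.102 and the skirt is over the rim in the scene crop. Next, the shallow tray.

Request:
servo_tool([
  [-0.1,-0.35,0,0,0,0,38],
  [-0.2,-0.7,0,0,0,0,38],
  [-0.22,-1,0,0,0,0,38],
])

```text
time: 16.05
tool_pos: [0.5392, 0.0569, 0.2781]
ee_rot: [-3.141, 0.004, 0.101]
wrist_force: [0.5, 0.1, -0.0]
width: 0.038
finger_force: 0.0
```

Request:
servo_tool([
  [-0.1,-0.35,0,0,0,0,38],
  [-0.2,-0.7,0,0,0,0,38],
  [-0.22,-1,0,0,0,0,38],
])

```text
time: 16.3
tool_pos: [0.5068, 0.1548, 0.2784]
ee_rot: [-3.141, 0.004, 0.103]
wrist_force: [1.0, 0.3, 0.1]
width: 0.0382
finger_force: 0.0
```

Request:
servo_tool([
  [-0.1,-0.35,0.15,0,0,-0.07,38],
  [-0.2,-0.7,0.3,0,0,-0.14,38],
  [-0.21,-0.98,0.45,0,0,-0.21,38],
  [-0.21,-0.98,0.45,0,0,-0.28,38],
  [-0.21,-0.98,0.45,0,0,-0.35,38],
  [-0.21,-0.98,0.45,0,0,-0.42,38],
  [-0.21,-0.98,0.45,0,0,-0.49,38],
  [-0.21,-0.98,0.45,0,0,-0.54,38],
  [-0.21,-0.98,0.45,0,0,-0.54,38],
  [-0.21,-0.98,0.45,0,0,-0.54,38],
  [-0.21,-0.98,0.45,0,0,-0.54,38],
])

```text
time: 17.22
tool_pos: [0.4777, 0.2483, 0.2339]
ee_rot: [-3.141, 0.002, 0.949]
wrist_force: [-0.3, 0.6, 0.8]
width: 0.0379
finger_force: 0.0
```

Run:
```python
from h import *
np.set_printoptions(precision=4,suppress=True)
o=robot.get_obs();print(o['time'],o['tool_pos'],o['ee_rot'],o['wrist_force'])
im,k=snap('wrist','w10.png');np.savez('w10.npz',K=k[0],T=k[1])
f=robot.find_in('shallow','wrist');print(f[:2])
e=f[0]['extent'];c=atz(*k,e[0],e[1],.035);print(c)
for a in(.8,.95,1.1):
  for fz in(0,1): print(a,*fitgrad(im,k,np.array([c[0],c[1],a,.04]),fz,(.012,.012,.1,.006)))
```

```text
17.2167 [0.4777 0.2483 0.2339] [-3.1406  0.0017  0.9488] [-0.3373  0.6158  0.7555]
[{'extent': [320.5, 207.1, 97.6, 125.4], 'conf': 0.66}, {'extent': [535.3, 385.6, 91.0, 137.3], 'conf': 0.34}]
[0.4885 0.2599 0.035 ]
0.8 [0.4861 0.2563 0.9    0.04  ] 78.04991912841797 62.08734
0.8 [0.4861 0.2563 0.9    0.0408] 78.11149597167969 62.08734
0.95 [0.4871 0.2557 0.9788 0.04  ] 102.96305084228516 75.078735
0.95 [0.4871 0.2557 0.9788 0.04  ] 102.95659637451172 75.078735
1.1 [0.4871 0.2557 1.     0.04  ] 99.15303802490234 67.77551
1.1 [0.4871 0.2556 1.     0.0394] 99.2303466796875 67.77551
```

View pics/w10.png

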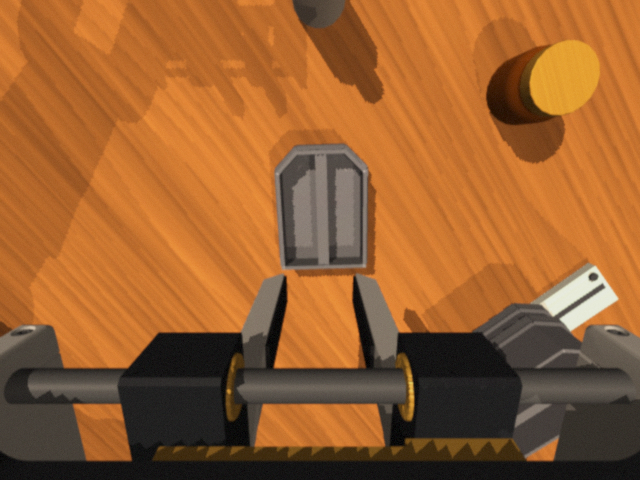

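Wrist view: the shallow tray has its nose up, rim corners at (298,146), (347,146), (366,266) and (283,268), and its surroundings are clear. I'll centre over it and refit.

Request:
servo_tool([
  [0.06,0.02,0.1,0,0,-0.019,38],
  [0.115,0.033,0.16,0,0,-0.019,38],
  [0.115,0.033,0.16,0,0,-0.019,38],
  [0.115,0.033,0.16,0,0,-0.019,38],
  [0.115,0.033,0.16,0,0,-0.019,38],
  [0.115,0.033,0.16,0,0,-0.019,38],
])

```text
time: 17.82
tool_pos: [0.4876, 0.2559, 0.2195]
ee_rot: [3.141, -0.0, 0.98]
wrist_force: [0.6, -0.1, -0.0]
width: 0.038
finger_force: 0.0
```

Run:
```python
from h import *
np.set_printoptions(precision=4,suppress=True)
o=robot.get_obs();print(o['time'],o['tool_pos'],o['ee_rot'],o['wrist_force'])
im,k=snap('wrist','w11.png')
for fz in(0,1):
    q,a,b=fitgrad(im,k,np.array([.4871,.2557,.979,.04]),fz,(.01,.01,.04,.006));print(q,a,b)
print(proj(*k,w3(OUT,q)));print(toolgo([q[0],q[1],.034],q[2]))
```

```text
17.8167 [0.4876 0.2559 0.2195] [ 3.1412 -0.0004  0.98  ] [ 0.5847 -0.083  -0.0258]
[0.4872 0.2556 0.982  0.04  ] 99.63394165039062 99.40269
[0.4871 0.2555 0.982  0.0386] 99.96664428710938 99.40269
[[291.9865 162.2351]
 [270.7464 184.5295]
 [274.6503 283.399 ]
 [361.8318 283.3679]
 [365.5358 184.5224]
 [344.2599 162.2345]]
(array([-0.007, -0.002,  1.855]), np.float64(-0.001))
```

Request:
servo_tool([
  [-0.005,0,0.35,0,0,0,38],
  [-0.005,0,0.7,0,0,0,38],
  [-0.005,0,1,0,0,0,38],
])

```text
time: 18.12
tool_pos: [0.4872, 0.2554, 0.1183]
ee_rot: [3.141, -0.001, 0.98]
wrist_force: [0.1, -0.1, -0.5]
width: 0.0379
finger_force: 0.0
```

Request:
servo_tool([
  [0,0,0.3,0,0,0,38],
  [0,0,0.55,0,0,0,38],
  [0,0,0.7,0,0,0,38],
  [0,0,0.78,0,0,0,38],
  [0,0,0.78,0,0,0,38],
  [0,0,0.78,0,0,0,38],
  [0,0,0.78,0,0,0,38],
])

```text
time: 18.7
tool_pos: [0.4885, 0.256, 0.0429]
ee_rot: [3.14, -0.003, 0.98]
wrist_force: [0.3, -0.4, -0.4]
width: 0.0379
finger_force: 0.0
```

Request:
servo_tool([
  [-0.005,0,0.04,0,0,0,38],
  [-0.01,0,0.08,0,0,0,38],
  [-0.01,0,0.08,0,0,0,38],
  [-0.01,0,0.08,0,0,0,38],
  [-0.01,0,0.08,0,0,0,38],
])

```text
time: 19.12
tool_pos: [0.4867, 0.2546, 0.0331]
ee_rot: [3.141, -0.0, 0.98]
wrist_force: [-0.5, 0.3, -0.8]
width: 0.0378
finger_force: 0.0
```

Request:
servo_tool([
  [0,0,0,0,0,0,0],
  [0,0,0,0,0,0,0],
  [0,0,0,0,0,0,0],
  [0,0,0,0,0,0,0],
  [0,0,0,0,0,0,0],
  [0,0,0,0,0,0,0],
])

```text
time: 19.62
tool_pos: [0.4866, 0.2547, 0.033]
ee_rot: [-3.141, 0.0, 0.98]
wrist_force: [-0.7, 0.2, 0.6]
width: 0.0117
finger_force: 30.0
```

Request:
servo_tool([
  [0,0,-0.08,0,0,0,0],
  [0,0,-0.3,0,0,0,0],
  [0,0,-0.6,0,0,0,0],
  [0,0,-0.9,0,0,0,0],
  [0,0,-1,0,0,0,0],
])

```text
time: 20.03
tool_pos: [0.4889, 0.2555, 0.1383]
ee_rot: [3.137, -0.007, 0.98]
wrist_force: [0.5, 0.3, -0.8]
width: 0.0118
finger_force: 30.0
```

Request:
servo_tool([
  [-0.1,0.1,-0.2,0,0,0,0],
  [-0.3,0.35,-0.5,0,0,0,0],
  [-0.5,0.6,-0.67,0,0,0,0],
  [-0.7,0.85,-0.67,0,0,0,0],
])

```text
time: 20.37
tool_pos: [0.5205, 0.1486, 0.2048]
ee_rot: [3.135, -0.006, 0.982]
wrist_force: [0.5, 0.5, -1.0]
width: 0.0119
finger_force: 30.0
```

Request:
servo_tool([
  [-0.2,0.25,0,0,0,0,0],
  [-0.45,0.55,0,0,0,0,0],
  [-0.65,0.8,0,0,0,0,0],
])

```text
time: 20.62
tool_pos: [0.5485, 0.0484, 0.1992]
ee_rot: [-3.141, 0.001, 0.98]
wrist_force: [0.6, 0.4, -0.9]
width: 0.0119
finger_force: 30.0
```

Request:
servo_tool([
  [-0.2,0.25,0,0,0,0.07,0],
  [-0.4,0.5,0,0,0,0.14,0],
  [-0.55,0.65,0,0,0,0.21,0],
  [-0.64,0.706,0,0,0,0.28,0],
  [-0.64,0.706,0,0,0,0.35,0],
  [-0.64,0.706,0,0,0,0.42,0],
  [-0.64,0.706,0,0,0,0.49,0],
  [-0.64,0.706,0,0,0,0.54,0],
  [-0.64,0.706,0,0,0,0.558,0],
  [-0.64,0.706,0,0,0,0.558,0],
  [-0.64,0.706,0,0,0,0.558,0],
  [-0.64,0.706,0,0,0,0.558,0],
])

```text
time: 21.62
tool_pos: [0.5714, -0.0418, 0.1994]
ee_rot: [-3.141, 0.001, 0.105]
wrist_force: [0.5, 0.5, -1.9]
width: 0.0118
finger_force: 30.0
```

Run:
```python
from pf import *
np.set_printoptions(precision=4,suppress=True)
o=robot.get_obs();print(o['time'],o['tool_pos'],o['ee_rot'],o['wrist_force'],o['wrist_torque'])
im,k=snap('wrist','w12.png');q,s=pitchfit(im);print(q,s)
D=np.array([.5714,-.0419]);a=.1035;c=np.array([[np.cos(a),-np.sin(a)],[np.sin(a),np.cos(a)]])
t=D-c@q[:2];print(t,toolgo([*t,.15],a))
```

```text
21.6167 [ 0.5714 -0.0418  0.1994] [-3.1415  0.0009  0.1046] [ 0.5159  0.5157 -1.8786] [ 0.0417  0.0222 -0.0512]
[ 0.0017 -0.0004  0.0025  0.0036 -0.0599] 79.19757843017578
[ 0.5697 -0.0417] (array([-0.017, -0.003,  0.496]), np.float64(0.001))
```

Request:
servo_tool([
  [-0.01,0,0.15,0,-0.015,0,0],
  [-0.019,0,0.3,0,-0.035,0,0],
  [-0.019,0,0.45,0,-0.035,0,0],
  [-0.019,0,0.45,0,-0.035,0,0],
  [-0.019,0,0.45,0,-0.035,0,0],
  [-0.019,0,0.45,0,-0.035,0,0],
  [-0.019,0,0.45,0,-0.035,0,0],
  [-0.019,0,0.45,0,-0.035,0,0],
])

```text
time: 22.33
tool_pos: [0.5703, -0.0421, 0.1564]
ee_rot: [3.141, 0.053, 0.104]
wrist_force: [-0.4, 1.3, -1.3]
width: 0.0119
finger_force: 30.0
```

Run:
```python
from pf import *
np.set_printoptions(precision=4,suppress=True)
o=robot.get_obs();print(o['time'],o['tool_pos'],o['ee_rot'],o['wrist_force'],o['wrist_torque'])
im,k=snap('wrist','w13.png');q,s=pitchfit(im);print(q,s)
M=R.from_euler('xyz',o['ee_rot']).as_matrix()@np.diag([1,-1,-1]);print('rim centre',M@[q[0],q[1],q[3]]+o['tool_pos'])
s=robot.snapshot('scene');c=cv2.resize(s[150:290,220:370],(600,560),interpolation=2);cv2.imwrite('pics/c13.png',c[:,:,::-1])
```

```text
22.3333 [ 0.5703 -0.0421  0.1564] [3.1408 0.0527 0.1039] [-0.4309  1.3172 -1.2797] [ 0.0178 -0.0378 -0.042 ]
[ 0.0017 -0.0003 -0.0036  0.0039 -0.0382] 78.75768280029297
rim centre [ 0.5722 -0.0422  0.1602]
```

View pics/c13.png

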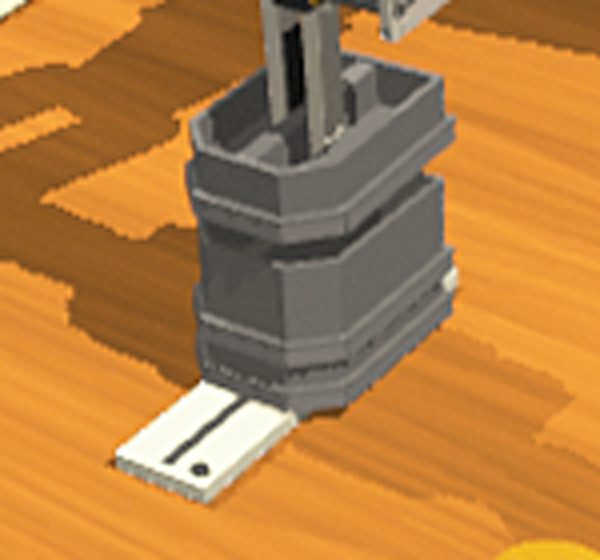

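Scene crop: the shallow tray hangs straight above the deep one, cut corners above cut corners and about level (side rim slopes -0.80 and -0.81). Now I lower it gently.

Request:
servo_tool([
  [0,0,0.08,0,0.005,0,0],
  [0,0,0.16,0,0.005,0,0],
  [0,0,0.16,0,0.005,0,0],
  [0,0,0.16,0,0.005,0,0],
  [0,0,0.16,0,0.005,0,0],
  [0,0,0.16,0,0.005,0,0],
])

```text
time: 22.93
tool_pos: [0.5686, -0.0421, 0.1389]
ee_rot: [-3.142, 0.048, 0.104]
wrist_force: [0.6, 0.5, -2.7]
width: 0.0118
finger_force: 30.0
```

Run:
```python
from pf import *
np.set_printoptions(precision=4,suppress=True)
o=robot.get_obs();print(o['time'],o['tool_pos'],o['ee_rot'],o['wrist_force'],o['wrist_torque'])
im,k=snap('wrist','w14.png')
M=R.from_euler('xyz',o['ee_rot']).as_matrix()@np.diag([1,-1,-1])
q,s=pitchfit(im);print(q,s,'rim centre',M@[q[0],q[1],q[3]]+o['tool_pos'])
```

```text
22.9333 [ 0.5686 -0.0421  0.1389] [-3.1415  0.0477  0.1039] [ 0.5583  0.5457 -2.7194] [0.024  0.0001 0.0024]
[ 0.0017 -0.0004  0.0011  0.0038 -0.0661] 77.37078094482422 rim centre [ 0.5705 -0.0422  0.1427]
```

Request:
servo_tool([
  [0.001,0,0.015,0,0,0,0],
  [0.002,0,0.03,0,0,0,0],
  [0.002,0,0.03,0,0,0,0],
  [0.002,0,0.03,0,0,0,0],
])

```text
time: 23.32
tool_pos: [0.5688, -0.042, 0.1358]
ee_rot: [-3.142, 0.048, 0.104]
wrist_force: [-0.7, -0.1, -2.3]
width: 0.0116
finger_force: 30.0
```

Request:
servo_tool([
  [0.001,0,0.015,0,0,0,0],
  [0.001,0,0.02,0,0,0,0],
  [0.001,0,0.02,0,0,0,0],
  [0.001,0,0.02,0,0,0,0],
])

```text
time: 23.65
tool_pos: [0.5688, -0.0421, 0.134]
ee_rot: [3.142, 0.047, 0.104]
wrist_force: [-0.3, -0.0, -2.1]
width: 0.0119
finger_force: 30.0
```

Request:
servo_tool([
  [0.005,0,0.015,0,0,0,0],
  [0.006,0,0.02,0,0,0,0],
  [0.006,0,0.02,0,0,0,0],
  [0.006,0,0.02,0,0,0,0],
])

```text
time: 23.98
tool_pos: [0.5693, -0.042, 0.1319]
ee_rot: [3.142, 0.047, 0.104]
wrist_force: [0.6, -0.0, -1.2]
width: 0.0117
finger_force: 30.0
```

Request:
servo_tool([
  [0.001,0,0.01,0,0,0,0],
  [0.001,0,0.02,0,0,0,0],
  [0.001,0,0.02,0,0,0,0],
  [0.001,0,0.02,0,0,0,0],
])

```text
time: 24.32
tool_pos: [0.5693, -0.042, 0.1299]
ee_rot: [3.142, 0.047, 0.104]
wrist_force: [-0.4, 0.4, -1.3]
width: 0.0119
finger_force: 30.0
```

Request:
servo_tool([
  [0.001,0,0.01,0,0,0,0],
  [0.001,0,0.015,0,0,0,0],
  [0.001,0,0.015,0,0,0,0],
  [0.001,0,0.015,0,0,0,0],
])

```text
time: 24.65
tool_pos: [0.5695, -0.0421, 0.1285]
ee_rot: [3.141, 0.047, 0.104]
wrist_force: [0.6, 0.6, -1.5]
width: 0.0114
finger_force: 30.0
```

Request:
servo_tool([
  [0.001,0,0.01,0,0,0,0],
  [0.001,0,0.02,0,0,0,0],
  [0.001,0,0.02,0,0,0,0],
  [0.001,0,0.02,0,0,0,0],
])

```text
time: 24.98
tool_pos: [0.5695, -0.0421, 0.127]
ee_rot: [3.141, 0.046, 0.104]
wrist_force: [-0.9, -0.9, 1.9]
width: 0.0121
finger_force: 30.0
```

Request:
servo_tool([
  [0.001,0,0.01,0,0,0,0],
  [0.001,0,0.015,0,0,0,0],
  [0.001,0,0.015,0,0,0,0],
  [0.001,0,0.015,0,0,0,0],
])

```text
time: 25.32
tool_pos: [0.5695, -0.0421, 0.1255]
ee_rot: [3.141, 0.047, 0.104]
wrist_force: [-2.9, -0.7, 3.6]
width: 0.0119
finger_force: 30.0
```

Request:
servo_tool([
  [0.001,0,0.01,0,0,0,0],
  [0.001,0,0.01,0,0,0,0],
  [0.001,0,0.01,0,0,0,0],
])

```text
time: 25.57
tool_pos: [0.5697, -0.0421, 0.125]
ee_rot: [3.141, 0.046, 0.104]
wrist_force: [-3.7, -0.1, 6.8]
width: 0.0119
finger_force: 30.0
```

Run:
```python
from pf import *
np.set_printoptions(precision=4,suppress=True)
o=robot.get_obs();print(o['time'],o['tool_pos'],o['ee_rot'],o['wrist_force'],o['wrist_torque'])
im,k=snap('wrist','w15.png')
M=R.from_euler('xyz',o['ee_rot']).as_matrix()@np.diag([1,-1,-1])
q,s=pitchfit(im);print(q,s,'rim centre',M@[q[0],q[1],q[3]]+o['tool_pos'])
```

```text
25.5667 [ 0.5697 -0.0421  0.125 ] [3.1411 0.0462 0.1039] [-3.6656 -0.1177  6.7571] [-0.049   0.3575 -0.0116]
[ 0.0011 -0.0004  0.0056  0.0048 -0.0674] 77.5638427734375 rim centre [ 0.571  -0.0423  0.1297]
```

Request:
servo_tool([
  [-0.004,0,0,0,0,0,0],
  [-0.007,0,0.005,0,0,0,0],
  [-0.007,0,0.01,0,0,0,0],
  [-0.007,0,0.01,0,0,0,0],
])

```text
time: 25.95
tool_pos: [0.5697, -0.0421, 0.125]
ee_rot: [3.141, 0.044, 0.104]
wrist_force: [-2.2, 0.8, 7.8]
width: 0.0118
finger_force: 30.0
```

Request:
servo_tool([
  [0,0,-0.01,0,0,0,0],
  [0,0,-0.01,0,0,0,38],
  [0,0,-0.01,0,0,0,38],
  [0,0,-0.01,0,0,0,38],
  [0,0,-0.01,0,0,0,38],
  [0,0,-0.01,0,0,0,38],
])

```text
time: 26.45
tool_pos: [0.5686, -0.0421, 0.1233]
ee_rot: [-3.141, 0.048, 0.104]
wrist_force: [0.6, 0.5, -0.4]
width: 0.0374
finger_force: 0.0
```

Request:
servo_tool([
  [-0.01,0,-0.2,0,0.01,0,38],
  [-0.03,0,-0.5,0,0.02,0,38],
  [-0.05,0,-1,0,0.03,0,38],
  [-0.05,0,-1,0,0.03,0,38],
])

```text
time: 26.78
tool_pos: [0.571, -0.0426, 0.2338]
ee_rot: [3.138, -0.014, 0.104]
wrist_force: [-0.1, -0.6, 2.6]
width: 0.0378
finger_force: 0.0
```

Request:
servo_tool([
  [0,0,-0.4,0,0,0,38],
  [0,0,-0.8,0,0,0,38],
  [0,0,-0.8,0,0,0,38],
  [0,0,-0.8,0,0,0,38],
  [0,0,-0.8,0,0,0,38],
  [0,0,-0.8,0,0,0,38],
])

```text
time: 27.28
tool_pos: [0.5679, -0.0421, 0.3026]
ee_rot: [-3.141, 0.003, 0.104]
wrist_force: [-0.6, -0.1, -0.2]
width: 0.0382
finger_force: 0.0
```

```bash
cat > lv.py <<'E'
from pf import *
def level(i,k,p0):
    g=np.minimum(grad(i),150).astype(np.float32);z=lambda P,d=0:np.c_[P,0*P[:,0]+d]
    RB=np.vstack([seg(np.array([-.06,s*.006]),np.array([.06,s*.006])) for s in(1,-1)])
    pts=np.vstack([z(ring(OUT)),z(ring(INN)),z(RB,-.002)])
    def f(q):
        uv=proj(*k,R.from_euler('xyz',[q[5],q[4],0]).apply(pts)@R.from_euler('z',q[2]).as_matrix().T+[q[0],q[1],q[3]]).astype(np.float32);return -cv2.remap(g,uv[:,:1].copy(),uv[:,1:].copy(),1).mean()
    d=[.006,.006,.03,.008,.08,.08]
    r=DE(f,[(c-e,c+e) for c,e in zip([*p0,0,0],d)],seed=2,popsize=25,maxiter=150,tol=1e-6);return r.x,-r.fun
E
python3 - <<'E'
from lv import *
np.set_printoptions(precision=4,suppress=True)
o=robot.get_obs();print(o['time'],o['tool_pos'],o['ee_rot'],o['wrist_force'])
im,k=snap('wrist','w16.png');print('shallow',level(im,k,[.5712,-.042,.104,.131]))
z=np.load('w9.npz');print('deep ref',level(cv2.imread('pics/w9.png')[:,:,::-1].copy(),(z['K'],z['T']),[.5714,-.042,.104,.102]))
E
```

```text
27.2833 [ 0.5679 -0.0421  0.3026] [-3.1409  0.0026  0.1038] [-0.5678 -0.0752 -0.1638]
shallow (array([ 0.5707, -0.0423,  0.1059,  0.134 , -0.0578,  0.    ]), np.float64(105.63346862792969))
deep ref (array([ 0.5714, -0.0418,  0.1063,  0.1022, -0.0335, -0.0232]), np.float64(124.36085510253906))
```

The image pitch is too weakly determined, so I'll feel the level by touching the rib top gently at both ends with closed fingers. This also seats the tray.

Request:
servo_tool([
  [0.2,0,0.3,0,0,0,0],
  [0.4,0,0.65,0,0,0,0],
  [0.48,0,1,0,0,0,0],
  [0.48,0,1,0,0,0,0],
  [0.48,0,1,0,0,0,0],
  [0.48,0,1,0,0,0,0],
  [0.48,0,1,0,0,0,0],
])

```text
time: 27.92
tool_pos: [0.617, -0.0374, 0.2075]
ee_rot: [3.14, -0.005, 0.104]
wrist_force: [-0.7, -0.9, 1.2]
width: 0.0006
finger_force: 0.0
```

Request:
servo_tool([
  [0,0,0.2,0,0,0,0],
  [0,0,0.4,0,0,0,0],
  [0,0,0.47,0,0,0,0],
  [0,0,0.47,0,0,0,0],
  [0,0,0.47,0,0,0,0],
  [0,0,0.47,0,0,0,0],
])

```text
time: 28.42
tool_pos: [0.6172, -0.0374, 0.1596]
ee_rot: [3.141, -0.004, 0.104]
wrist_force: [0.1, 0.1, -0.3]
width: 0.0004
finger_force: 0.0
```

Request:
servo_tool([
  [0,0,0.02,0,0,0,0],
  [0,0,0.04,0,0,0,0],
  [0,0,0.04,0,0,0,0],
  [0,0,0.04,0,0,0,0],
])

```text
time: 28.75
tool_pos: [0.6163, -0.0372, 0.1532]
ee_rot: [3.141, -0.0, 0.104]
wrist_force: [-0.1, -0.8, -0.5]
width: 0.0004
finger_force: 0.0
```

Request:
servo_tool([
  [0,0,0.01,0,0,0,0],
  [0,0,0.02,0,0,0,0],
  [0,0,0.02,0,0,0,0],
])

```text
time: 29.0
tool_pos: [0.6161, -0.0371, 0.1508]
ee_rot: [-3.142, 0.001, 0.104]
wrist_force: [0.3, 0.5, -1.0]
width: 0.0004
finger_force: 0.0
```

Request:
servo_tool([
  [0,0,0.01,0,0,0,0],
  [0,0,0.02,0,0,0,0],
  [0,0,0.02,0,0,0,0],
])

```text
time: 29.25
tool_pos: [0.6161, -0.0371, 0.1488]
ee_rot: [-3.142, 0.0, 0.104]
wrist_force: [0.5, 0.2, 0.2]
width: 0.0004
finger_force: 0.0
```

Request:
servo_tool([
  [0,0,0.01,0,0,0,0],
  [0,0,0.015,0,0,0,0],
  [0,0,0.015,0,0,0,0],
])

```text
time: 29.5
tool_pos: [0.6162, -0.0371, 0.1474]
ee_rot: [3.142, 0.0, 0.104]
wrist_force: [0.7, 0.5, 0.4]
width: 0.0007
finger_force: 0.0
```

Request:
servo_tool([
  [0,0,0.01,0,0,0,0],
  [0,0,0.01,0,0,0,0],
  [0,0,0.01,0,0,0,0],
])

```text
time: 29.75
tool_pos: [0.6163, -0.0372, 0.1473]
ee_rot: [3.141, -0.001, 0.104]
wrist_force: [-1.0, -0.1, 2.0]
width: 0.0008
finger_force: 1.6
```

Contact at the nose at TCP 0.1474, a tip height of 0.130, which is exactly home. Now the back end.

Request:
servo_tool([
  [0,0,-0.15,0,0,0,0],
  [-0.3,0,-0.15,0,0,0,0],
  [-0.6,0,-0.15,0,0,0,0],
  [-0.9,0,-0.15,0,0,0,0],
  [-0.9,0,-0.05,0,0,0,0],
  [-0.9,0,-0.05,0,0,0,0],
  [-0.9,0,-0.05,0,0,0,0],
  [-0.9,0,-0.05,0,0,0,0],
  [-0.9,0,-0.05,0,0,0,0],
])

```text
time: 30.5
tool_pos: [0.5278, -0.0465, 0.1517]
ee_rot: [3.141, -0.0, 0.104]
wrist_force: [0.6, -0.0, -0.3]
width: 0.0004
finger_force: 0.0
```

Request:
servo_tool([
  [0,0,0.01,0,0,0,0],
  [0,0,0.02,0,0,0,0],
  [0,0,0.02,0,0,0,0],
])

```text
time: 30.75
tool_pos: [0.527, -0.0464, 0.1493]
ee_rot: [-3.141, 0.0, 0.104]
wrist_force: [0.5, -0.1, -1.4]
width: 0.0003
finger_force: 0.0
```

Request:
servo_tool([
  [0,0,0.01,0,0,0,0],
  [0,0,0.015,0,0,0,0],
  [0,0,0.015,0,0,0,0],
])

```text
time: 31.0
tool_pos: [0.5267, -0.0465, 0.1479]
ee_rot: [3.142, 0.0, 0.104]
wrist_force: [-0.2, 0.8, 0.6]
width: 0.0005
finger_force: 0.0
```

Request:
servo_tool([
  [0,0,0.01,0,0,0,0],
  [0,0,0.01,0,0,0,0],
  [0,0,0.01,0,0,0,0],
])

```text
time: 31.25
tool_pos: [0.5268, -0.0465, 0.1473]
ee_rot: [3.141, -0.0, 0.104]
wrist_force: [0.5, -0.2, 0.5]
width: 0.0008
finger_force: 0.3
```

Request:
servo_tool([
  [0,0,0.01,0,0,0,0],
  [0,0,0.01,0,0,0,0],
  [0,0,0.01,0,0,0,0],
])

```text
time: 31.5
tool_pos: [0.5268, -0.0465, 0.1472]
ee_rot: [3.141, -0.001, 0.104]
wrist_force: [-1.2, 0.3, 5.4]
width: 0.0003
finger_force: 2.8
```

The back end touches at the same height (0.1473), so the stack is level and fully home. I'll retreat, settle and hand in.

Request:
servo_tool([
  [0,0,-0.2,0,0,0,0],
  [0,0,-0.5,0,0,0,0],
  [0,0,-1,0,0,0,40],
  [0,0,-1,0,0,0,40],
  [0,0,-1,0,0,0,40],
  [0,0,-1,0,0,0,40],
])

```text
time: 32.0
tool_pos: [0.5269, -0.0465, 0.2458]
ee_rot: [3.141, -0.001, 0.104]
wrist_force: [-0.0, -0.1, -0.3]
width: 0.0238
finger_force: 0.0
```

Run:
```python
from h import *
np.set_printoptions(precision=4,suppress=True)
o=robot.get_obs();print(o['time'],o['tool_pos'],o['wrist_force'],o['width'])
im,k=snap('wrist','w17.png');print(fitgrad(im,k,np.array([.5712,-.042,.104,.132]),False,(.005,.005,.03,.006)))
print(robot.close_job())
```

```text
32.0 [ 0.5269 -0.0465  0.2458] [-0.0137 -0.1457 -0.2966] 0.023826507794562267
(array([ 0.5709, -0.0422,  0.1061,  0.132 ]), np.float64(123.92826080322266), np.float32(123.058846))
the job is handed in; nothing more can be done
None
```

Both trays are stacked on the clamped tray, deep then shallow, cut corners above cut corners; by touch the top tray is home and level, the gripper has let go and is clear, and the job went in at 32 s, though the deep tray's first try landed about 7 mm off and pressed at up to 17 N before I lifted and re-placed it.

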